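# Show a test tile to the inspection camera

## Robot

A 6-joint arm with a two-finger parallel gripper is mounted at the origin on the work surface; the furniture and walls round the work are solid. World frame = base frame: x ahead of the robot, y to its left, z up, the work surface at z = 0. Lengths are in m, angles in rad, forces in N, time in s.
With the tool pointing down it reaches from about 0.425 to 0.95 m from the base axis. Payload 14.7 kg.
Tool frame: the origin (TCP) lies on the centre line of the jaws, within the pads' length; the fingertips stand 17 mm ahead of it and the grasp point (between the pads) lies 2 mm behind it; z points along the fingers, x is the direction in which the jaws open and shut, and the axes are right-handed (so a half turn about z gives the same grasp; the last joint's range is limited). The gripper opens to 85 mm and grips with 20 to 120 N. Pads are 22 mm wide; open, the fingers measure 114 mm over their backs; the gripper's body (76 mm by 85 mm) begins 54 mm behind the grasp point. The pads swing forward as they close: fully open they stand 13 mm farther back than shut.
Start: joints at [1.099, 0.48, 1.596, -0, 1.065, -0.047], TCP at [0.268, 0.592, 0.248] pointing down, gripper open.
Joint ranges: [-2.75, 2.75], [-0.82, 2.05], [0.23, 2.67], [-1.56, 4.7], [0.09, 2.69], [-2.92, 2.92]. Speed limits (rad/s): [1.89, 1.89, 2.39, 3.01, 3.01, 3.01].

## Interface

Orientations are given as a unit quaternion [x, y, z, w].
In Python, from workcell import sense, camera, camera_model, job_done, silhouettes gives the robot as it stands. The module is installed in compiled form; this text tells all that it offers.
- The arm moves only by the tool servo_tool, never from a script. Its argument "steps" is a list that holds one entry, the list of rows, each a list of 6 numbers: the shift along the tool's x, y, z in m, then the turn, a rotation vector about the tool's x, y, z in rad. A call has 1 to 5 rows; each row is the pose to reach, as a shift and turn from the pose commanded when the call began, along the tool's axes at that moment; what a row does not reach only later rows make up. A row lasts 1/10 s, in which the tool goes at most 50 mm and 8.59 degrees, less where a joint would pass 70% of its speed; a pose out of reach is approached as far as the arm can. A call with a gripper value outside its range is refused whole. "fingers" is the opening, from 0 (shut) to 1 (fully open), set as the call begins (left out, the last holds). The fingers move at their own pace and stop on an object; "grip_force" is the grip in N (left out, the last holds). Time passes only in rows, so rows that repeat a pose let the fingers close. It gives the time, the measured TCP pose, the force and the opening at its end, in the units of the state.
- sense(): the state, without advancing time (a new reading comes with each control period).
- camera(name): name is "scene" or "top"; returns the picture (420x560x3 uint8, red, green, blue); there is no depth.
- camera_model(name): a dict with "fx", "fy", "cx", "cy" (pixels), "R" (3x3) and "t" (3): a world point X has camera coordinates R X + t. Camera axes: x right, y down, z forward; pixel columns grow to the right and rows downward; lengths in m; the calibration is good to about 2 mm. A picture is of the moment at which its call begins. camera_model takes no time and is no camera call.
- job_done(): hands the job in, once; it reports no verdict.
Trained networks look in the newest picture that a camera, given by its name, has taken for a name from the list of things; names that differ only in an ending like _2 or _b are one class to them, and where a whole thing is asked for, a point or a joint stands for the part that bears it (a point fixed in the world has none). Each returns a list of dicts, best first, with "confidence" (0 to 1); they miss things now and then, are a little off and sometimes report something else, mostly with a low value. They report only what shows in the picture. A call takes as long as a camera call.
- silhouettes(camera, name): "pixels" (420x560 bool, what is visible of it) and "rect" ([left, top, right, bottom] in pixels, round what is visible of it).
The state is a dict: "time_s": time; "joints": joint angles; "joint_vel": joint speeds; "effort": joint torques, N m; "ee_pos": TCP position; "orientation": TCP orientation; "contact_force": force on the tool from outside, world axes, zero at the start; "ft_torque": the same for the moment, N m; "width": finger opening in m.
Only numpy, scipy, OpenCV 4.12 (cv2) and the standard library are available. Lean on these libraries where they do the work, as an engineer would, in place of code of your own. Each camera call takes 0.05 s, during which the arm holds its last target.

## Task

Slide the shutter of the inspection camera fully open to uncover the lens, then lift the test tile with the pink, orange and yellow stripes out of the wooden rack and hold it up in the air about 12 cm in front of the lens: striped side towards the lens, square to the camera's line of sight (the camera looks slightly downwards), centred on the lens, and with the tile's long edges running up and down as the camera sees it. Finish while holding it there still, clear of the camera; leave the other two tiles in their slots and do not disturb the bottles, egg cup and mug.

Things in the scene. Friction and masses are not known exactly. Their poses are not given: they have to be found in the camera images.
- test_tile_2: the wanted tile, ceramic, 46 x 58 x 7 mm, 60 g, pink, orange and yellow stripes on one face. Stands on a short edge in any slot, stripes towards the robot. Origin: centre of the bare back face; x along the 46 mm width, y along the 58 mm length (up in the rack), z out of the striped face. Its long side edges, 46 mm apart, are free above the rack; a grip there leaves the stripes visible
- stripes (a point): centre of the striped face of that tile, 7.5 mm from the back face
- test_tile_1: neighbour tile, same size and frame, dark blue, teal and white stripes (stays in its slot)
- test_tile_3: neighbour tile, same size and frame, teal and green stripes (stays in its slot)
- tile_rack: light wooden rack, fixed, 98 x 72 mm, 33 mm high. Origin: centre of its underside on the table; x across the slots (within 0.35 rad of straight away from the robot), z up. Three slots at x = -26, 0, +26 mm, 10 mm wide (x), 49 mm long (y), 18 mm deep, floor 15 mm above the table; a tile's top edge is 73 mm above the table
- inspection_camera: grey desk camera, fixed: round foot of 96 mm diameter, 13 mm high, upright column, camera head on top with its lens about 225 mm above the table. Origin: centre of the underside of the foot, z up; the head looks towards -x of this frame, 0.436 rad (25 degrees) downwards
- camera_head: camera head with black front. Origin: centre of the lens's front glass. It looks along its own -x axis; its y is level and its z is the camera's up. Housing about 100 mm wide (y from -72 to +28 mm), top 28 mm above the lens centre, ending 68 mm behind the lens. The shutter runs in front of the lens, 5 mm before the glass
- lens_shutter (a joint): sliding lens shutter, a black plate 38 mm wide: 0 = lens covered, 0.042 m = fully open against its stop; it opens towards -y of camera_head, stays where it is left, friction 1.2 N. It starts at 0 to 0.012
- shutter_tab (a point): middle of the free part of the shutter's orange upright tab, above the head's front edge: 10 mm wide along the sliding direction, 6 mm thick, its top 9 mm above this point and the head's top 18 mm below it (all along camera_head z); it moves with the shutter
- paint_harbour: blue paint bottle, white cap, 37 mm diameter, 78 mm high, loose bystander; origin under its centre
- paint_damson: purple paint bottle, white cap, 39 mm diameter, 78 mm high, loose bystander; origin under its centre
- paint_buttercup: yellow paint bottle, black cap, 33 mm diameter, 69 mm high, loose bystander; origin under its centre
- egg_cup: white egg cup, 47 mm diameter, 49 mm high, loose bystander; origin under its centre
- bisque_mug: white mug with handle, 77 mm diameter, 79 mm high, loose bystander; origin near the middle of its underside

How it is judged:
On the way, in this order (a step that is already met when the one before it is completed fails the run):
1. the lens shutter is fully open (within 5 mm of its stop) while the tile is still in the rack (value of joint lens_shutter above 0.037 m and height (world z) of test_tile_2 below 0.055 m), for 0.2 s.
2. the striped tile is held by the fingers, clear of the rack (height (world z) of test_tile_2 above 0.085 m and contact force between test_tile_2 and the fingers above 0.5 N), for 0.2 s.
At the end, for the whole second after the job is handed in: shutter open to 5 mm; fingers hold the pink-orange-yellow tile still in the air, stripes to the lens, 102-138 mm from the glass, within 12 mm of the lens axis, square and upright in the view within 0.14 rad; camera and rack not touched; other tiles in their slots (value of joint lens_shutter above 0.037 m and x of stripes in the frame of camera_head between -0.138 and -0.102 m and y of stripes in the frame of camera_head between -0.012 and 0.012 m and z of stripes in the frame of camera_head between -0.012 and 0.012 m and z of camera_head in the frame of test_tile_2 above 0.05 m and angle between the z axis of test_tile_2 and the x axis of camera_head, either way round below 0.14 rad and angle between the y axis of test_tile_2 and the z axis of camera_head, either way round below 0.14 rad and height (world z) of test_tile_2 above 0.12 m and linear speed of test_tile_2 below 0.02 m/s and contact force between test_tile_2 and the fingers above 0.5 N and contact force between test_tile_2 and inspection_camera below 0.1 N and contact force between test_tile_2 and tile_rack below 0.1 N and contact force between each of the arm, the fingers and inspection_camera below 0.3 N and distance of each of test_tile_1, test_tile_3 from where it was at the start of the episode below 0.012 m); the arm keeps its last pose, push and grip.
It fails at once if a neighbour tile is pulled out or shifted by more than 12 mm (distance of any of test_tile_1, test_tile_3 from where it was at the start of the episode above 0.012 m).
It fails at once if a bottle, the egg cup or the mug is shifted by more than 25 mm (distance of any of paint_harbour, paint_damson, paint_buttercup, egg_cup, bisque_mug from where it was at the start of the episode above 0.025 m).
It also fails if it takes over 50 s, if anything falls off the work surface, if the arm or the gripper's body presses on something with over 40 N, if the wrist force passes 120 N, or if a joint passes its speed limit or range.

## Working session

There is one attempt and no reset: what is moved stays moved. The work goes in short steps, Python scripts to look and compute and a tool call to move; the robot and the scene stay as the last step left them, time stands still between calls to the robot, and variables do not carry over. Pictures are saved under pics/ and viewed, and the job is handed in when it is done.

Besides the shell and the picture viewer there is one more tool, called after "Request:" by a JSON object that holds its "api" and its "payload", one argument or row to a line. servo_tool: Moves the arm, as the interface text tells. Its arguments: {"type":"object","properties":{"steps":{"type":"array"},"fingers":{"type":"number"},"grip_force":{"type":"number"}},"required":["steps"]}

```bash
mkdir -p pics; cat > h.py <<'E'
import numpy as np, cv2
from workcell import sense, camera, camera_model, job_done, silhouettes
from scipy.spatial.transform import Rotation as Rot
np.set_printoptions(precision=4,suppress=True)
def save(name,img,scale=1):
    im=cv2.cvtColor(img,cv2.COLOR_RGB2BGR)
    if scale!=1: im=cv2.resize(im,None,fx=scale,fy=scale,interpolation=cv2.INTER_CUBIC)
    cv2.imwrite('pics/'+name+'.png',im)
def proj(m,X):
    X=np.atleast_2d(X); c=X@np.array(m['R']).T+np.array(m['t'])
    return np.c_[m['fx']*c[:,0]/c[:,2]+m['cx'], m['fy']*c[:,1]/c[:,2]+m['cy']]
def ray(m,uv):
    R=np.array(m['R']);t=np.array(m['t'])
    d=R.T@np.array([(uv[0]-m['cx'])/m['fx'],(uv[1]-m['cy'])/m['fy'],1.])
    return -R.T@t, d/np.linalg.norm(d)
def onplane(m,uv,z):
    o,d=ray(m,uv); return o+d*(z-o[2])/d[2]
E
python3 - <<'E'
from h import *
s=sense(); print(s)
for n in ['scene','top']:
    im=camera(n); save(n+'0',im,1.4); np.save(n+'0.npy',im)
    m=camera_model(n); print(n,m)
print(sense()['time_s'])
E
```

```text
{'time_s': 0.0, 'joints': array([ 1.0994,  0.4809,  1.5969,  0.    ,  1.0651, -0.0466]), 'joint_vel': array([ 0.0016,  0.0014,  0.0003,  0.0008, -0.0014,  0.0003]), 'effort': array([ -0.0031, -95.0663, -43.0183,  -0.0007,   0.0126,  -0.    ]), 'ee_pos': array([0.2677, 0.5919, 0.2477]), 'orientation': array([ 0.8403,  0.5422, -0.0005,  0.0003]), 'contact_force': array([-0.0275, -0.8978, -0.3212]), 'ft_torque': array([-0.0258, -0.0295,  0.0223]), 'width': 0.08584870232970808}
scene {'fx': 543.4035817243588, 'fy': 543.4035817243588, 'cx': 273.24015340328725, 'cy': 212.7035409468948, 'R': array([[ 0.86  , -0.5102, -0.0126],
       [-0.2602, -0.4171, -0.8708],
       [ 0.4391,  0.7522, -0.4914]]), 't': array([-0.4013,  0.2439,  1.2531])}
top {'fx': 499.58628181570595, 'fy': 499.58628181570595, 'cx': 279.3601911589676, 'cy': 219.31722625528, 'R': array([[ 0.1358, -0.9907,  0.0038],
       [-0.9684, -0.1335, -0.2108],
       [ 0.2093,  0.0249, -0.9775]]), 't': array([-0.1145,  0.4791,  1.2224])}
0.1
```

View pics/scene0.png

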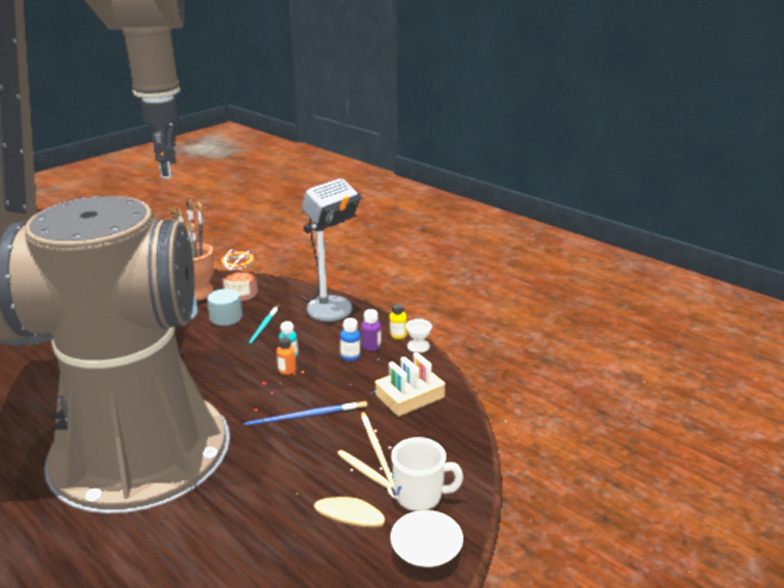

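View pics/top0.png

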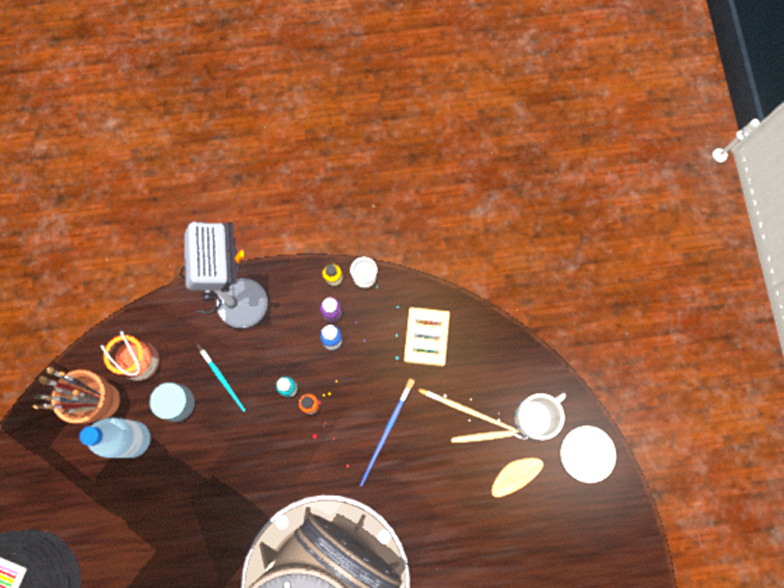

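The scene picture shows the inspection camera at about (325,250)/1.4 and the rack at (410,385)/1.4. The wanted pink tile is in the far slot. The top view shows the camera head facing right with an orange tab at (240,255)/1.4. Next I'll run the networks and take enlarged crops.

```bash
python3 - <<'E'
from h import *
import pickle
S=np.load('scene0.npy');T=np.load('top0.npy')
save('crop_scene_cam',S[115:245,190:330],5); save('crop_scene_rack',S[235:305,255:330],9)
save('crop_top_cam',T[140:250,110:220],5.4); save('crop_top_rack',T[205:275,275:335],8)
out={}
for n in ['scene','top']:
    for k in ['inspection_camera','camera_head','shutter_tab','tile_rack','test_tile_2']:
        r=silhouettes(n,k)
        out[n,k]=r
        for q in r: 
            ys,xs=np.nonzero(q['pixels']); print(n,k,round(q['confidence'],2),np.round(q['rect'],1),len(xs),xs.mean().round(2),ys.mean().round(2))
pickle.dump(out,open('sil.pkl','wb'))
print(sense()['time_s'])
E
```

```text
scene inspection_camera 0.54 [237.6 139.2 251.3 161.1] 153 243.23 151.31
scene camera_head 0.59 [211.7 126.8 260.3 166.4] 1042 236.49 144.82
scene shutter_tab 0.46 [235.7 141.7 249.8 162. ] 135 242.67 152.27
scene tile_rack 0.58 [269.5 270.3 319.7 296.6] 778 292.2 281.88
scene test_tile_2 0.75 [277.5 261.7 290.7 284.1] 244 284.14 269.95
scene test_tile_2 0.61 [294.8 257.1 309.8 276.8] 179 301.98 263.16
scene test_tile_2 0.59 [287.1 258.8 297.7 277.7] 182 293.01 266.2
top inspection_camera 0.84 [126.3 157.8 188.3 234.5] 2843 157.92 195.94
top inspection_camera 0.35 [228.5 210.4 243.5 231.7] 208 236.08 221.0
top camera_head 0.87 [130.6 158.4 176.  208.4] 1707 150.37 183.51
top shutter_tab 0.6 [170.8 182.5 180.5 189.1] 46 170.46 183.13
top shutter_tab 0.16 [368.5 282.9 406.5 316.1] 915 385.14 297.83
top tile_rack 0.89 [288.6 216.8 321.8 262.2] 780 304.19 241.81
top test_tile_2 0.42 [293.9 234.5 316.8 248.3] 108 304.78 238.83
0.6
```

View pics/crop_scene_cam.png

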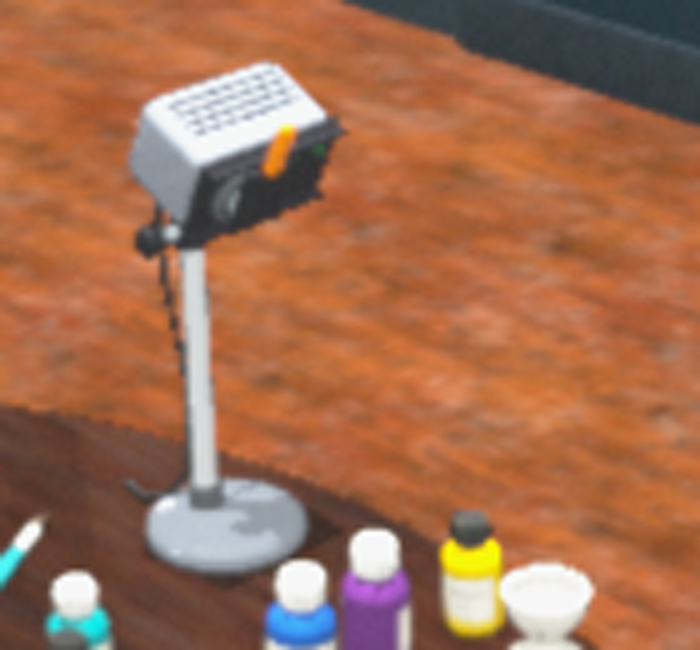

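View pics/crop_top_cam.png

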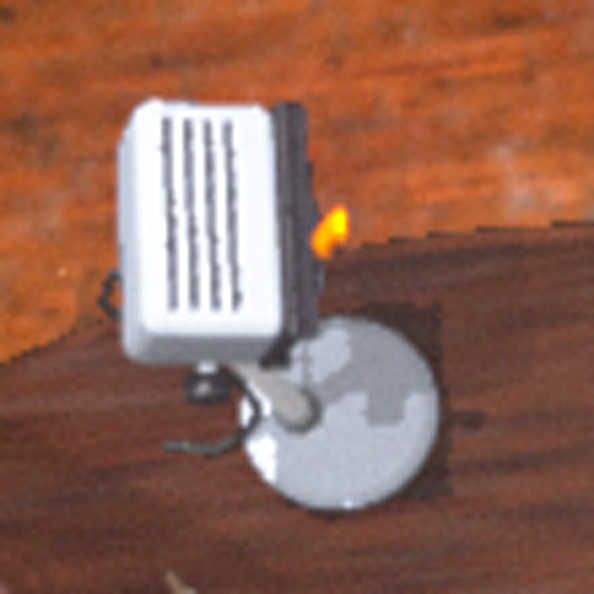

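View pics/crop_scene_rack.png

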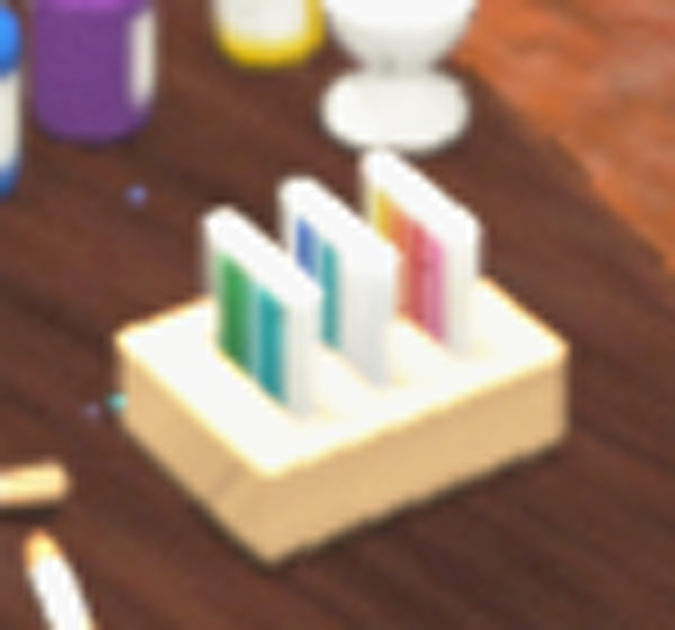

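View pics/crop_top_rack.png

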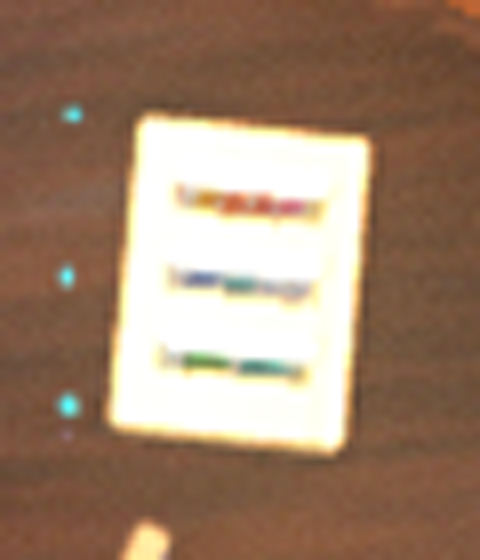

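```bash
cat > fit.py <<'E'
from h import *
from scipy.optimize import least_squares
mS=camera_model('scene');mT=camera_model('top')
a=0.436
def headR(yaw):
    # frame: inspection_camera x axis at yaw; head looks along -x, pitched down a
    # head x = back & up
    xh=np.array([np.cos(a),0,np.sin(a)]); yh=np.array([0,1,0]); zh=np.cross(xh,yh)
    return Rot.from_euler('z',yaw).as_matrix()@np.c_[xh,yh,zh]
E
python3 - <<'E'
from fit import *
f=onplane(mT,(110+340/5.4,140+412/5.4),0.008); print('foot top',f)
f=onplane(mS,(190+227/5,115+527/5),0.008); print('foot scene',f)
for uv in [(294.+.5,221),(304.2,241.8)]: print(onplane(mT,uv,.033))
# head keypoints (head frame) : back-left top (y=+28 side is left in scene)
pts=[]
def s(u,v):return (190+u/5,115+v/5)
def t(u,v):return (110+u/5.4,140+v/5.4)
# scene: left back top, far back top, near front top ; 
obs=[(mS,s(143,103),(.068,.028,.028)),(mS,s(272,64),(.068,-.072,.028)),(mS,s(203,165),(.004,.028,.028)),(mS,s(326,120),(.004,-.072,.028)),
 (mT,t(128,103),(.068,-.072,.028)),(mT,t(140,348),(.068,.028,.028)),(mT,t(275,103),(.004,-.072,.028)),(mT,t(283,350),(.004,.028,.028))]
def res(p):
    R=headR(p[3]); return np.concatenate([proj(m,R@np.array(q)+p[:3])[0]-np.array(uv) for m,uv,q in obs])
for y0 in [1.0,1.6,2.2]:
    r=least_squares(res,[.6,.3,.225,y0]); print(r.x,r.cost); 
print(r.fun.reshape(-1,2))
p=r.x;R=headR(p[3])
print('lens px',proj(mS,p[:3]),proj(mT,p[:3]))
E
```

```text
foot top [0.4692 0.2323 0.008 ]
foot scene [0.467  0.2217 0.008 ]
[ 0.4951 -0.0871  0.033 ]
[ 0.4444 -0.1187  0.033 ]
[0.4745 0.2111 0.2201 1.8118] 20.440661844104376
[0.4745 0.2111 0.2201 1.8118] 20.44066184405007
[0.4745 0.2111 0.2201 1.8118] 20.44066184404975
[[-3.0666 -0.3075]
 [-1.7821 -1.767 ]
 [-0.8822  2.0685]
 [ 1.4487  1.0881]
 [-1.1498 -0.9189]
 [-1.3238 -1.3258]
 [ 1.4921  0.5467]
 [ 2.5846 -1.3646]]
lens px [[235.972  155.4523]] [[163.2684 194.6137]]
```

```bash
cat >> fit.py <<'E'
def draw(img,m,p,box,off,sc,extra=[]):
    x0,y0,x1,y1=off
    im=cv2.cvtColor(cv2.resize(img[y0:y1,x0:x1],None,fx=sc,fy=sc,interpolation=cv2.INTER_CUBIC),cv2.COLOR_RGB2BGR)
    R=headR(p[3]); (xa,xb),(ya,yb),(za,zb)=box
    C=np.array([[x,y,z] for x in (xa,xb) for y in (ya,yb) for z in (za,zb)])
    P=(proj(m,C@R.T+p[:3])-[x0,y0]+.5)*sc
    for i in range(8):
        for j in range(i):
            if (np.abs(C[i]-C[j])>1e-9).sum()==1: cv2.line(im,tuple(int(v) for v in P[i]),tuple(int(v) for v in P[j]),(0,255,0),1)
    for q in extra:
        u=(proj(m,R@np.array(q)+p[:3])[0]-[x0,y0]+.5)*sc
        cv2.circle(im,(int(u[0]),int(u[1])),4,(255,0,255),1)
    return im
E
python3 - <<'E'
from fit import *
S=np.load('scene0.npy');T=np.load('top0.npy')
p=[.4745,.2111,.2201,1.8118]
box=((0.0,.068),(-.072,.028),(-.028,.028))
ex=[(0,0,0),(-.005,-.03,.046),(-.005,-.03,.055)]
A=draw(S,mS,p,box,(200,115,280,185),7,ex); B=draw(T,mT,p,box,(120,150,195,240),6,ex)
H=max(A.shape[0],B.shape[0]); A=cv2.copyMakeBorder(A,0,H-A.shape[0],0,0,0);B=cv2.copyMakeBorder(B,0,H-B.shape[0],0,0,0)
im=np.hstack([A,B]); f=min(800/im.shape[1],1); cv2.imwrite('pics/ov1.png',cv2.resize(im,None,fx=f,fy=f)); print(im.shape,f)
E
```

```text
(540, 1010, 3) 0.7920792079207921
```

View pics/ov1.png

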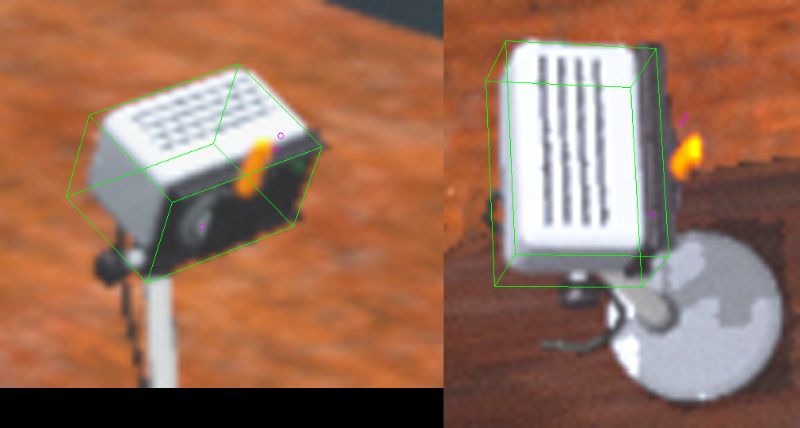

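```bash
python3 - <<'E'
from fit import *
S=np.load('scene0.npy');T=np.load('top0.npy')
def grid(im,x0,y0,x1,y1,sc):
    I=cv2.cvtColor(cv2.resize(im[y0:y1,x0:x1],None,fx=sc,fy=sc,interpolation=cv2.INTER_LANCZOS4),cv2.COLOR_RGB2BGR)
    for x in range(x0,x1,5): 
        cv2.line(I,(int((x-x0+.5)*sc),0),(int((x-x0+.5)*sc),6),(255,255,0),1); cv2.putText(I,str(x),(int((x-x0+.5)*sc)-10,18),0,.35,(255,255,0),1)
    for y in range(y0,y1,5): 
        cv2.line(I,(0,int((y-y0+.5)*sc)),(6,int((y-y0+.5)*sc)),(255,255,0),1); cv2.putText(I,str(y),(8,int((y-y0+.5)*sc)+4),0,.35,(255,255,0),1)
    return I
cv2.imwrite('pics/gs.png',grid(S,210,122,266,170,12)); cv2.imwrite('pics/gt.png',grid(T,124,154,186,218,9))
E
```

```text
(no output)
```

View pics/gs.png

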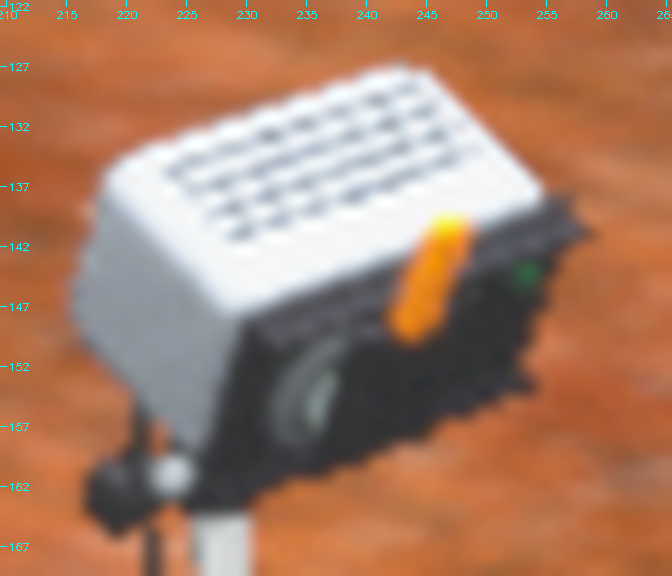

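View pics/gt.png

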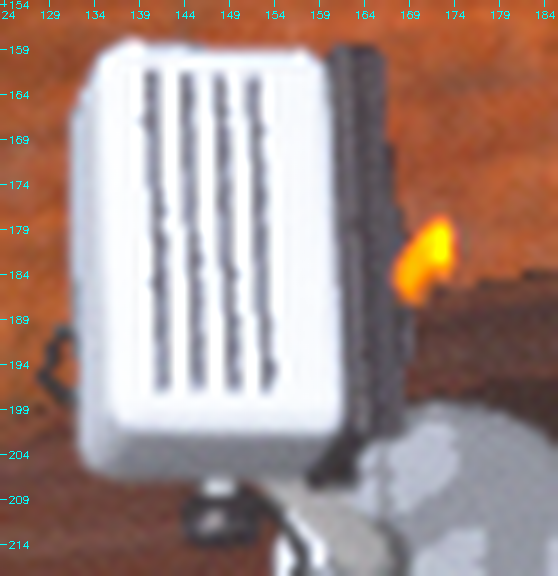

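```bash
cat > fit2.py <<'E'
from fit import *
# params: lens x,y,z,yaw, xf,xb,ya,yb
obs=[(mS,(218.2,136.0),('b','n')),(mS,(244.5,127.2),('b','f')),(mS,(228.6,147.6),('f','n')),(mS,(254.8,137.8),('f','f')),
 (mT,(136.5,160.0),('b','f')),(mT,(137.5,202.),('b','n')),(mT,(160,159.5),('f','f')),(mT,(161.8,201.5),('f','n'))]
def model(p):
    R=headR(p[3]); o=[]
    for m,uv,(x,y) in obs:
        q=np.array([p[5] if x=='b' else p[4], p[7] if y=='n' else p[6], .028])
        o.append(proj(m,R@q+p[:3])[0]-np.array(uv))
    return np.concatenate(o)
def res(p,pri=True):
    r=model(p)
    if pri:
        R=headR(p[3])
        r=np.r_[r,(p[2]-.225)/.003,(p[5]-.066)/.004,(p[6]+.068)/.004,(p[7]-.026)/.004,
           (proj(mS,p[:3])[0]-np.array([237,154.6]))/1.5]
    return r
E
python3 - <<'E'
from fit2 import *
for pri in (True,False):
    r=least_squares(res,[.47,.21,.225,1.8,.005,.066,-.068,.026],args=(pri,),x_scale=[.01,.01,.01,.1,.01,.01,.01,.01]); print(r.x,r.cost)
    print(r.fun)
# triangulate corners freely
def tri(u1,u2):
    f=lambda X:np.r_[proj(mS,X)[0]-u1,proj(mT,X)[0]-u2]
    q=least_squares(f,[.47,.2,.25]); return q.x,q.fun
C={}
for i,j in [(0,5),(1,4),(2,7),(3,6)]:
    X,f=tri(obs[i][1],obs[j][1]); C[obs[i][2]]=X; print(obs[i][2],X,f)
d=C['f','n']-C['f','f'];print('width front',d,np.linalg.norm(d),np.arctan2(-d[0],d[1])+0)
d=C['b','n']-C['b','f'];print('width back',d,np.linalg.norm(d),np.arctan2(-d[0],d[1]))
d=C['b','f']-C['f','f'];print(d,np.linalg.norm(d),np.arctan2(d[1],d[0]))
d=C['b','n']-C['f','n'];print(d,np.linalg.norm(d),np.arctan2(d[1],d[0]))
print('tab top',tri((247,140.5),(172.5,179.8)),'tab bottom',tri((243.7,149),(169.3,185.8)))
E
```

```text
[ 0.476   0.2078  0.2224  1.8021  0.0134  0.0635 -0.0682  0.0266] 2.4046754303596463
[-0.2562 -0.4001 -0.6566 -0.3442  0.3309 -0.4073 -0.0682  0.1152 -0.0403
 -1.0833  0.5356 -0.4298 -0.1041  0.7459  0.0732  0.5604 -0.8539 -0.6238
 -0.0511  0.1411 -0.0268  0.257 ]
[ 0.7891  2.2596  1.1182  1.8022 -2.1101 -2.0603  0.7066  0.8016] 1.6155737930922263
[-0.2081 -0.079  -0.583  -0.0459  0.3274 -0.1393 -0.046   0.3622 -0.0515
 -1.1187  0.5305 -0.4355 -0.2368  0.7021 -0.0553  0.55  ]
('b', 'n') [0.4396 0.2475 0.2729] [-0.4295  0.0619  0.1683 -0.285 ]
('b', 'f') [0.531  0.2673 0.2735] [-0.7912  0.146   0.3185 -0.5133]
('f', 'n') [0.4508 0.2031 0.252 ] [ 0.4503 -0.0711 -0.1851  0.3082]
('f', 'f') [0.5435 0.224  0.2537] [ 0.2713 -0.0538 -0.1143  0.1812]
width front [-0.0927 -0.0209 -0.0017] 0.09499109775848093 1.7922708952904118
width back [-0.0915 -0.0198 -0.0007] 0.09359058343166743 1.7841810208105637
[-0.0124  0.0433  0.0198] 0.04924923538577146 1.8504746230076403
[-0.0113  0.0444  0.0209] 0.0503225824017911 1.8191828944617878
tab top (array([0.4978, 0.1846, 0.2687]), array([ 0.2239, -0.0417, -0.0945,  0.152 ])) tab bottom (array([0.4913, 0.196 , 0.241 ]), array([-0.1324,  0.0236,  0.056 , -0.0909]))
```

```bash
python3 - <<'E'
from fit2 import *
L=np.array([.476,.2078,.2232]);R=headR(1.802)
print('R',R)
for n,X in [('top',[.4978,.1846,.2687]),('bot',[.4913,.196,.241])]: print(n,R.T@(np.array(X)-L))
# refine tab: assume thickness; fit y_t with top at z=.055 in both views
for xx in (-.005,-.008,-.011):
    f=lambda q:np.r_[proj(mS,R@[xx,q[0],.055-.001]+L)[0]-(247,140.7),proj(mT,R@[xx,q[0],.054]+L)[0]-(172.5,179.8)]
    r=least_squares(f,[-.03]);print(xx,r.x,r.fun)
t=R@[-.008,-.016,.046]+L; print('tab pt',t)
# rack from top silhouettes
import pickle
o=pickle.load(open('sil.pkl','rb'))
q=o['top','tile_rack'][0]['pixels'].astype(np.uint8)
c=cv2.findContours(q,0,1)[0]; c=max(c,key=cv2.contourArea); print(cv2.minAreaRect(c))
# corners by crop: scale 8 off (275,205)
def t8(u,v): return (275+u/8-.5,205+v/8-.5)
for uv in [(135,113),(373,135),(345,455),(107,430)]: print(onplane(mT,t8(*uv),.033))
def s9(u,v): return (255+u/9-.5,235+v/9-.5)
for uv in [(112,340),(487,275),(570,348),(270,475)]: print('s',onplane(mS,s9(*uv),.033))
E
```

```text
R [[-0.2077 -0.9734  0.0968]
 [ 0.8823 -0.2291 -0.4111]
 [ 0.4223  0.      0.9064]]
top [-0.0058 -0.0159  0.0529]
bot [-0.0061 -0.0122  0.0225]
-0.005 [-0.0154] [ 0.0293 -0.6867 -0.3059  0.1854]
-0.008 [-0.0152] [0.6516 0.0331 1.0933 0.3361]
-0.011 [-0.015] [1.2756 0.7538 2.4891 0.4853]
tab pt [0.4977 0.1855 0.2615]
((304.62872314453125, 240.71286010742188), (28.259057998657227, 39.50297546386719), 5.710592269897461)
[ 0.5002 -0.0782  0.033 ]
[ 0.5035 -0.1554  0.033 ]
[ 0.3991 -0.1589  0.033 ]
[ 0.3967 -0.0829  0.033 ]
s [ 0.3978 -0.0862  0.033 ]
s [ 0.5029 -0.1146  0.033 ]
s [ 0.5028 -0.1554  0.033 ]
s [ 0.4028 -0.1608  0.033 ]
```

```bash
cat >> h.py <<'E'
def plan(target,Rt=None,n=1):
    """print shift (tool axes) and rotvec to reach target world TCP pose from measured pose"""
    s=sense(); p=s['ee_pos']; R=Rot.from_quat(s['orientation'])
    d=R.inv().apply(np.array(target)-p); rv=np.zeros(3) if Rt is None else (R.inv()*Rt).as_rotvec()
    print('shift',d.round(4),'rv',rv.round(4),'dist',np.linalg.norm(d).round(3)); return d,rv
def down(psi):
    x=np.array([np.cos(psi),np.sin(psi),0]);z=np.array([0,0,-1.]);y=np.cross(z,x)
    return Rot.from_matrix(np.c_[x,y,z])
E
python3 - <<'E'
from h import *
plan([.468,.175,.36],down(1.80))
E
```

```text
shift [-0.2977  0.3543 -0.1117] rv [-0.    -0.    -0.654] dist 0.476
```

Request:
{"api": "servo_tool", "payload": {
  "steps": [
    [[-0.01,0.01,-0.045,0,0,-0.13],[-0.03,0.035,-0.08,0,0,-0.26],[-0.06,0.07,-0.1117,0,0,-0.39],[-0.09,0.107,-0.1117,0,0,-0.52],[-0.12,0.143,-0.1117,0,0,-0.654]]
  ],
  "fingers": 0,
  "grip_force": 30
}}

```text
time_s: 1.1
ee_pos: [0.349, 0.4237, 0.3614]
orientation: [0.62, 0.784, 0.001, 0.0]
contact_force: [0.2, -0.1, -0.2]
width: 0.0124
```

```bash
python3 - <<'E'
from h import *
s=sense();print(s['time_s'],s['ee_pos'],s['width'],s['joints'],s['contact_force'])
plan([.468,.175,.36],down(1.80))
E
```

```text
1.1 [0.349  0.4237 0.3614] 0.012397947132799136 [ 0.8266  0.2363  1.6813 -0.0001  1.2213 -0.9769] [ 0.2327 -0.1467 -0.186 ]
shift [-0.2695  0.0584  0.0012] rv [ 0.0023 -0.0014  0.0036] dist 0.276
```

Request:
{"api": "servo_tool", "payload": {
  "steps": [
    [[-0.049,0.0107,0,0,0,0],[-0.098,0.0214,0,0,0,0],[-0.146,0.032,0,0,0,0],[-0.194,0.043,0,0,0,0],[-0.242,0.053,0,0,0,0]]
  ]
}}

```text
time_s: 1.6
ee_pos: [0.4549, 0.1991, 0.3603]
orientation: [0.623, 0.783, 0.0, 0.0]
contact_force: [1.1, 0.4, -0.2]
width: -0.0
```

Request:
{"api": "servo_tool", "payload": {
  "steps": [
    [[-0.028,0.006,0.02,0,0,0],[-0.028,0.006,0.045,0,0,0],[-0.028,0.006,0.06,0,0,0],[-0.028,0.006,0.06,0,0,0]]
  ]
}}

```text
time_s: 2.0
ee_pos: [0.4655, 0.1743, 0.2984]
orientation: [0.623, 0.782, -0.001, -0.001]
contact_force: [-1.1, 0.2, 0.2]
width: 0.0001
```

```bash
python3 - <<'E'
from h import *
s=sense();print(s['time_s'],s['ee_pos'],s['width'],s['joints'],s['contact_force'])
S=camera('scene');T=camera('top');np.save('s1.npy',S);np.save('t1.npy',T)
A=cv2.resize(S[80:200,190:300],None,fx=4,fy=4,interpolation=cv2.INTER_CUBIC);B=cv2.resize(T[140:260,110:200],None,fx=4,fy=4,interpolation=cv2.INTER_CUBIC)
save('b1',np.hstack([A,B]))
plan([.468,.175,.277],down(1.80))
E
```

```text
2.0 [0.4655 0.1743 0.2984] 5.4110479496044814e-05 [ 0.2973  0.2135  1.8736 -0.      1.0577 -1.4993] [-1.1295  0.2048  0.2279]
shift [-0.0004  0.0014  0.0235] rv [ 0.0001  0.     -0.0025] dist 0.024
```

View pics/b1.png

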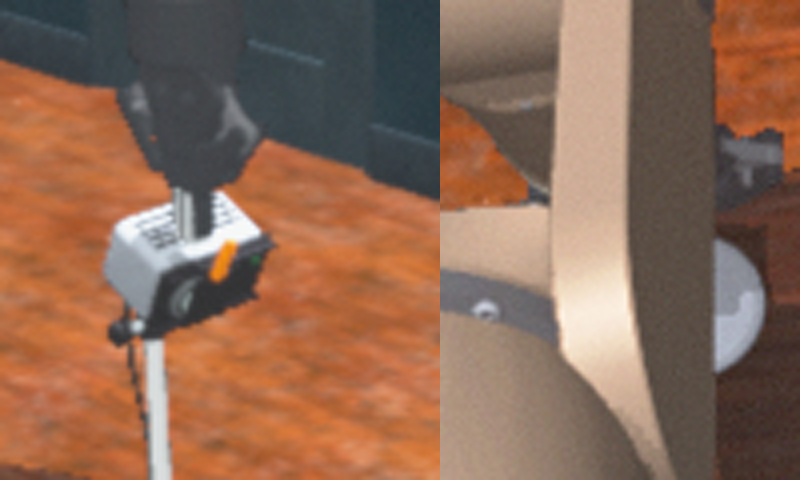

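The arm blocks the top view. In the scene view the closed fingers hang at about (238,140), left of the orange tab at about (246,144). I'll check that against the projection.

```bash
python3 - <<'E'
from fit2 import *
L=np.array([.476,.2078,.2232]);R=headR(1.802)
m=mS
u=proj(m,[[.4655,.1743,.2814],[.468,.175,.26],R@[-.006,-.0145,.055]+L,R@[-.006,-.0145,.028]+L])
print(u, (u-[190,80]+.5)*4)
save('b2',np.load('s1.npy')[110:170,215:275],10)
E
```

```text
[[238.2425 139.6573]
 [239.2989 146.8381]
 [247.0999 140.0632]
 [244.6732 147.3074]] [[194.9698 240.6293]
 [199.1957 269.3523]
 [230.3998 242.2528]
 [220.6928 271.2296]]
```

View pics/b2.png

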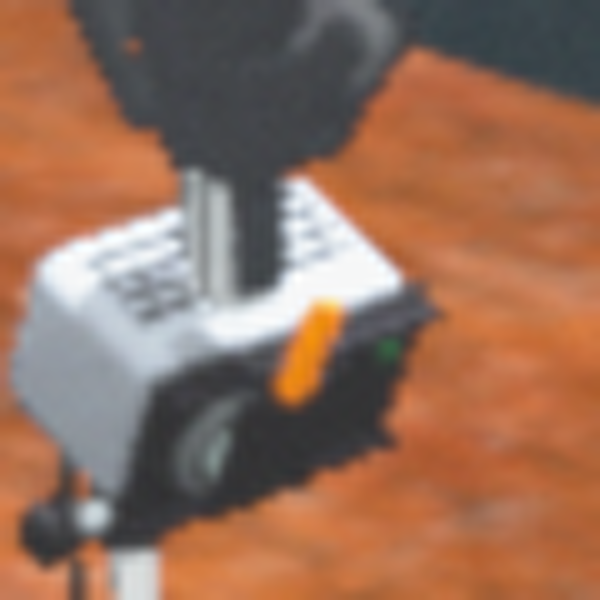

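Request:
{"api": "servo_tool", "payload": {
  "steps": [
    [[0,0.001,0.015,0,0,0],[0,0.001,0.0245,0,0,0],[0,0.006,0.0245,0,0,0],[0,0.011,0.0245,0,0,0],[0,0.016,0.0245,0,0,0]]
  ]
}}

```text
time_s: 2.6
ee_pos: [0.4828, 0.1789, 0.2762]
orientation: [0.623, 0.783, 0.0, 0.0]
contact_force: [-1.6, 0.0, -0.1]
width: 0.0002
```

Request:
{"api": "servo_tool", "payload": {
  "steps": [
    [[0,0.005,0,0,0,0],[0,0.01,0,0,0,0],[0,0.015,0,0,0,0],[0,0.02,0,0,0,0]]
  ]
}}

```text
time_s: 3.0
ee_pos: [0.502, 0.1832, 0.2755]
orientation: [0.623, 0.783, -0.0, -0.0]
contact_force: [-1.5, -0.4, 1.4]
width: -0.0002
```

```bash
python3 - <<'E'
from h import *
s=sense();print(s['time_s'],s['ee_pos'],s['width'],s['contact_force'])
S=camera('scene');np.save('s2.npy',S)
save('b3',S[110:170,215:275],10)
E
```

```text
3.0 [0.502  0.1832 0.2755] -0.00021476838388704908 [-1.526  -0.3798  1.3748]
```

View pics/b3.png

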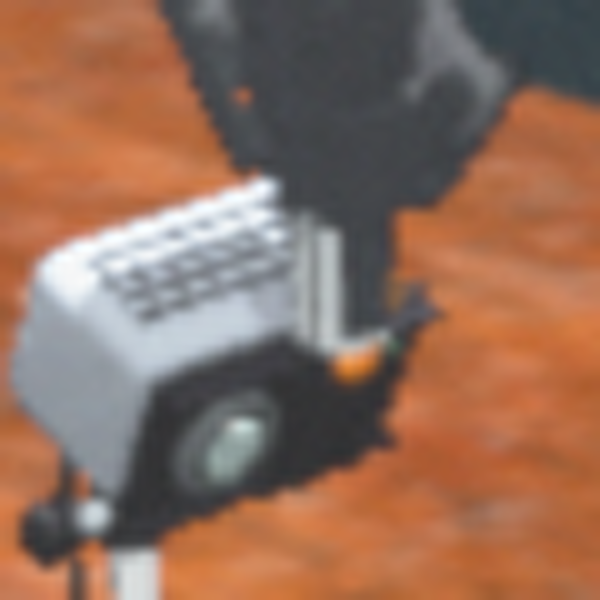

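Request:
{"api": "servo_tool", "payload": {
  "steps": [
    [[0,0.004,0,0,0,0],[0,0.008,0,0,0,0],[0,0.011,0,0,0,0],[0,0.013,0,0,0,0]]
  ]
}}

```text
time_s: 3.45
ee_pos: [0.5115, 0.1852, 0.275]
orientation: [0.623, 0.783, -0.003, -0.002]
contact_force: [-25.9, -8.3, 16.6]
width: -0.0001
```

Request:
{"api": "servo_tool", "payload": {
  "steps": [
    [[0,0.0015,0,0,0,0],[0,0.003,0,0,0,0]]
  ]
}}

```text
time_s: 3.65
ee_pos: [0.5123, 0.1853, 0.2749]
orientation: [0.623, 0.783, -0.004, -0.003]
contact_force: [-37.9, -11.0, 25.1]
width: 0.0001
```

Request:
{"api": "servo_tool", "payload": {
  "steps": [
    [[0,-0.004,0,0,0,0],[0,-0.012,0,0,0,0],[0,-0.02,-0.03,0,0,0],[0,-0.02,-0.05,0,0,0]]
  ]
}}

```text
time_s: 4.05
ee_pos: [0.4971, 0.1821, 0.3266]
orientation: [0.623, 0.783, 0.0, 0.0]
contact_force: [0.9, 0.5, 0.1]
width: 0.0002
```

```bash
python3 - <<'E'
from h import *
s=sense();print(s['time_s'],s['ee_pos'],s['width'],s['contact_force'])
S=camera('scene');np.save('s3.npy',S)
save('b4',S[110:170,215:275],10)
E
```

```text
4.05 [0.4971 0.1821 0.3266] 0.0001858500998385501 [0.9465 0.4582 0.0628]
```

View pics/b4.png

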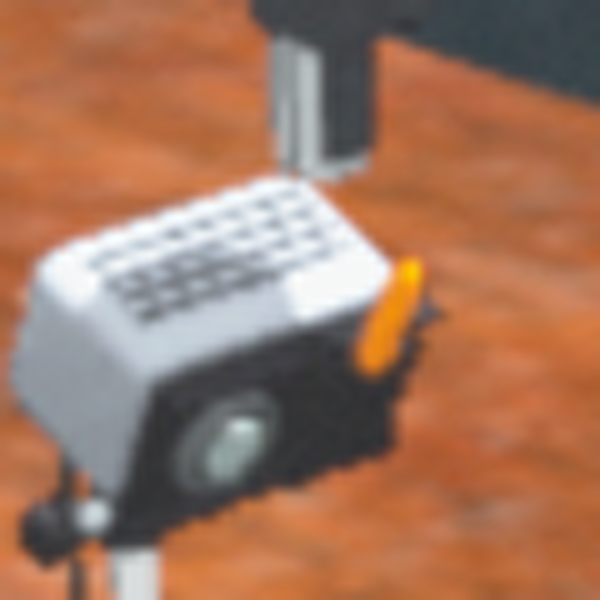

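```bash
python3 - <<'E'
from fit2 import *
L=np.array([.476,.2078,.2232]);R=headR(1.802)
for y in [-.0145,-.0155,-.044,-.047,-.05,-.053,-.056]: print(y,proj(mS,R@[-.006,y,.054]+L),proj(mS,R@[-.006,y,.024]+L))
f=lambda q:proj(mS,[q[0],q[1],0.225])[0]-(238,153.6)
# orange centroid/ends in before/after
for n in ['scene0','s3']:
    I=np.load(n+'.npy').astype(int); r,g,b=I[...,0],I[...,1],I[...,2]
    M=np.zeros(r.shape,bool);M[130:155,238:262]=True
    # saturated orange
    k=M&(r>215)&(g>110)&(b<90); ys,xs=np.nonzero(k); print(n,k.sum(),xs.mean(),ys.mean(),xs.min(),xs.max(),ys.min(),ys.max())
E
```

```text
-0.0145 [[247.0089 140.3349]] [[244.319  148.3648]]
-0.0155 [[247.2845 140.236 ]] [[244.5917 148.2641]]
-0.044 [[255.0442 137.4501]] [[252.2724 145.427 ]]
-0.047 [[255.8507 137.1606]] [[253.0708 145.1321]]
-0.05 [[256.6553 136.8718]] [[253.8674 144.8379]]
-0.053 [[257.4579 136.5836]] [[254.662  144.5443]]
-0.056 [[258.2586 136.2961]] [[255.4548 144.2515]]
scene0 22 245.45454545454547 144.04545454545453 243 248 141 148
s3 27 253.8148148148148 140.77777777777777 251 256 136 146
```

```bash
python3 - <<'E'
from fit2 import *
L=np.array([.476,.2078,.2232]);R=headR(1.802)
print('lens',proj(mS,L))
for y in [.019,.0087]: print(y,proj(mS,R@[-.006,y,.015]+L),proj(mS,R@[-.006,y,-.012]+L))
A=cv2.resize(np.load('scene0.npy')[140:168,222:262],None,fx=10,fy=10,interpolation=cv2.INTER_CUBIC)
B=cv2.resize(np.load('s3.npy')[140:168,222:262],None,fx=10,fy=10,interpolation=cv2.INTER_CUBIC)
o=np.hstack([A,B]).astype(float)*1.8; save('cmp',np.clip(o,0,255).astype(np.uint8))
E
```

```text
lens [[236.9565 154.7236]]
0.019 [[234.2934 154.168 ]] [[232.044  161.1913]]
0.0087 [[237.1589 153.1008]] [[234.8821 160.1091]]
```

View pics/cmp.png

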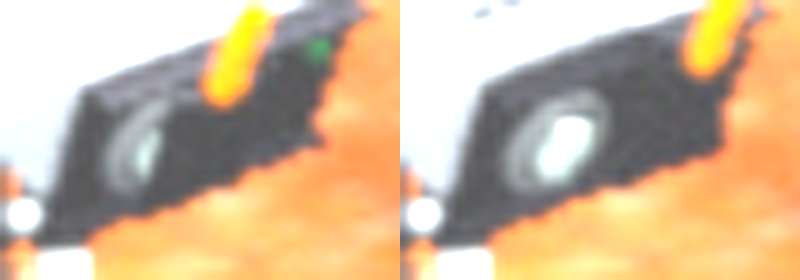

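```bash
cat > ov.py <<'E'
from fit2 import *
def lines(im,m,P,x0,y0,sc,col):
    u=(proj(m,P)-[x0,y0]+.5)*sc
    for a_,b_ in zip(u,np.roll(u,-1,0)): cv2.line(im,tuple(np.round(a_*16).astype(int).tolist()),tuple(np.round(b_*16).astype(int).tolist()),col,1,cv2.LINE_AA,4)
def rackov(cx,cy,yaw,tx=0.,name='rk'):
    Rz=Rot.from_euler('z',yaw).as_matrix(); W=lambda P:np.array(P)@Rz.T+[cx,cy,0]
    ims=[]
    for n,m,(x0,y0,x1,y1),sc in [('scene0',mS,(264,244,326,302),7),('top0',mT,(284,212,326,268),8.9)]:
        I=cv2.cvtColor(cv2.resize(np.load(n+'.npy')[y0:y1,x0:x1],None,fx=sc,fy=sc,interpolation=cv2.INTER_CUBIC),cv2.COLOR_RGB2BGR)
        for z in (0,.033): lines(I,m,W([[-.049,-.036,z],[.049,-.036,z],[.049,.036,z],[-.049,.036,z]]),x0,y0,sc,(0,200,0))
        for k in (-.026,0,.026):
            for z in (.073,): lines(I,m,W([[k-.0035,-.023,z],[k+.0035,-.023,z],[k+.0035,.023,z],[k-.0035,.023,z]]),x0,y0,sc,(255,0,0))
            lines(I,m,W([[k-.0035,-.023,.033],[k-.0035,-.023,.073],[k-.0035,.023,.073],[k-.0035,.023,.033]]),x0,y0,sc,(255,0,255))
        ims.append(I)
    h=max(i.shape[0] for i in ims); ims=[cv2.copyMakeBorder(i,0,h-i.shape[0],0,0,0) for i in ims]
    cv2.imwrite('pics/%s.png'%name,np.hstack(ims))
E
python3 -c "
from ov import *
rackov(.450,-.1195,.047)"
```

```text
(no output)
```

View pics/rk.png

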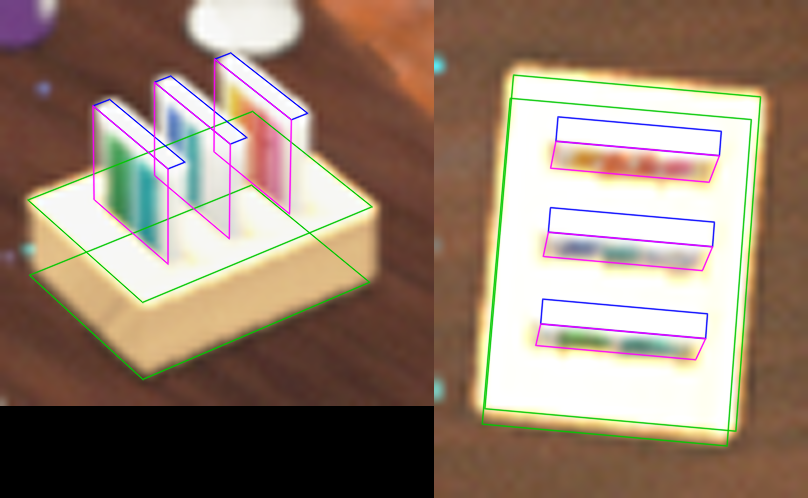

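```bash
python3 - <<'E'
from h import *
plan([.477,-.1183,.14],down(np.pi/2+.047))
E
```

```text
shift [-0.2883 -0.0898  0.1893] rv [ 0.0048 -0.0007  0.1796] dist 0.356
```

Request:
{"api": "servo_tool", "payload": {
  "steps": [
    [[-0.045,-0.014,0.0,0,0,0.036],[-0.09,-0.028,0.015,0,0,0.072],[-0.13,-0.041,0.045,0,0,0.108],[-0.168,-0.053,0.075,0,0,0.144],[-0.206,-0.064,0.105,0.0,0,0.18]]
  ],
  "fingers": 0.85
}}

```text
time_s: 4.6
ee_pos: [0.4816, -0.0336, 0.2206]
orientation: [0.691, 0.723, 0.001, 0.001]
contact_force: [0.5, -0.4, -1.0]
width: 0.0714
```

```bash
python3 - <<'E'
from h import *
print(sense()['width'])
plan([.477,-.1183,.14],down(np.pi/2+.047))
E
```

```text
0.07138457534883168
shift [-0.0844 -0.0086  0.0806] rv [ 0.0019  0.0004 -0.0018] dist 0.117
```

Request:
{"api": "servo_tool", "payload": {
  "steps": [
    [[-0.038,-0.004,0.03,0,0,0],[-0.07,-0.0075,0.06,0,0,0],[-0.084,-0.0085,0.08,0,0,0],[-0.084,-0.0085,0.08,0,0,0]]
  ]
}}

```text
time_s: 5.0
ee_pos: [0.4758, -0.1177, 0.139]
orientation: [0.691, 0.723, -0.001, -0.001]
contact_force: [0.9, -0.2, 1.4]
width: 0.0726
```

```bash
python3 - <<'E'
from ov import *
s=sense();print(s['time_s'],s['ee_pos'],s['width'],s['joints'],s['contact_force'])
plan([.477,-.1183,.056],down(np.pi/2+.047))
S=camera('scene');T=camera('top');np.save('s4.npy',S);np.save('t4.npy',T)
A=cv2.resize(S[195:305,255:330],None,fx=5,fy=5,interpolation=cv2.INTER_CUBIC);B=cv2.resize(T[200:280,120:320][:, :],None,fx=2,fy=2)
save('b5',A); save('b5t',T[140:290,110:340],3)
p=s['ee_pos'];Rt=Rot.from_quat(s['orientation']).as_matrix()
print((proj(mS,[p+Rt@[q,0,zz] for q in (-.0356,0,.0356) for zz in (.017,.010)])-[255,195]+.5)*5)
E
```

```text
5.0 [ 0.4758 -0.1177  0.139 ] 0.07256855627469212 [-0.3043  0.416   2.0598 -0.0003  0.6689 -1.9189] [ 0.9203 -0.1502  1.3743]
shift [-0.0007  0.0014  0.083 ] rv [-0.003  -0.0009 -0.0029] dist 0.083
[[275.0254 254.4738]
 [275.369  242.0053]
 [231.1058 221.3366]
 [231.3274 209.0292]
 [188.894  189.4881]
 [189.0028 177.3387]]
```

View pics/b5.png

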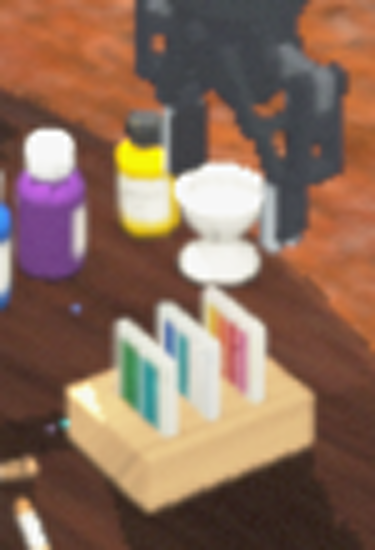

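View pics/b5t.png

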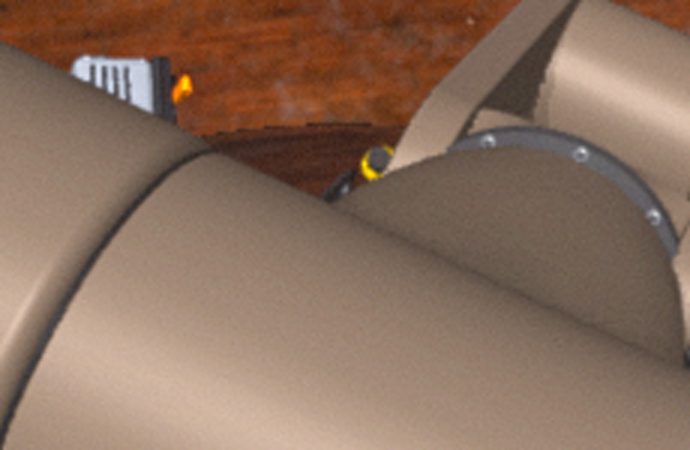

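Request:
{"api": "servo_tool", "payload": {
  "steps": [
    [[-0.0007,0.0014,0.03,-0.003,0,-0.003],[-0.0007,0.0014,0.055,-0.003,0,-0.003],[-0.0007,0.0014,0.075,-0.003,0,-0.003],[-0.0007,0.0014,0.083,-0.003,0,-0.003],[-0.0007,0.0014,0.083,-0.003,0,-0.003]]
  ]
}}

```text
time_s: 5.6
ee_pos: [0.4787, -0.1162, 0.0584]
orientation: [0.689, 0.725, 0.001, 0.001]
contact_force: [-0.0, 0.1, 0.7]
width: 0.0725
```

```bash
python3 - <<'E'
from ov import *
s=sense();print(s['time_s'],s['ee_pos'],s['width'],s['contact_force'])
plan([.477,-.1183,.056],down(np.pi/2+.047))
S=camera('scene');np.save('s5.npy',S)
save('b6',S[225:305,255:330],7)
p=s['ee_pos'];Rt=Rot.from_quat(s['orientation']).as_matrix()
E
```

```text
5.6 [ 0.4787 -0.1162  0.0584] 0.0725058698018583 [-0.0331  0.0586  0.7183]
shift [-0.002  -0.0018  0.0024] rv [ 0.0028 -0.0001  0.0036] dist 0.004
```

View pics/b6.png

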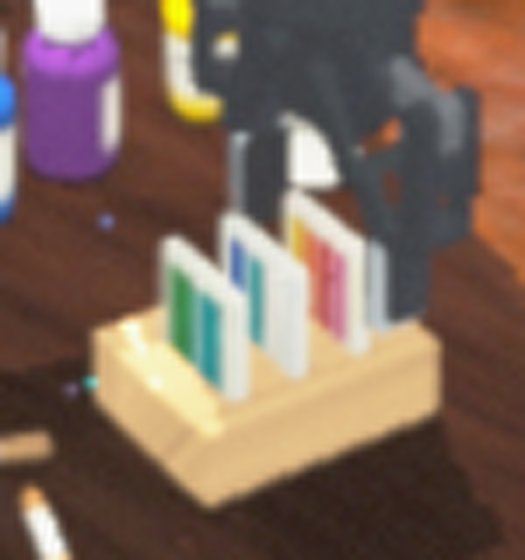

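Request:
{"api": "servo_tool", "payload": {
  "steps": [
    [[-0.0015,-0.0015,0.001,0,0,0.002],[-0.0015,-0.0015,0.001,0,0,0.002],[-0.0015,-0.0015,0.001,0,0,0.002],[-0.0015,-0.0015,0.001,0,0,0.002],[-0.0015,-0.0015,0.001,0,0,0.002]]
  ],
  "fingers": 0.4,
  "grip_force": 40
}}

```text
time_s: 6.15
ee_pos: [0.4776, -0.1187, 0.0583]
orientation: [0.69, 0.724, 0.001, 0.002]
contact_force: [-1.3, 1.3, 10.4]
width: 0.045
```

Request:
{"api": "servo_tool", "payload": {
  "steps": [
    [[0,0,0,0,0,0],[0,0,0,0,0,0],[0,0,0,0,0,0]]
  ],
  "fingers": 0,
  "grip_force": 40
}}

```text
time_s: 6.45
ee_pos: [0.4776, -0.1187, 0.0583]
orientation: [0.69, 0.724, 0.001, 0.002]
contact_force: [-1.2, 0.7, 11.6]
width: 0.0455
```

```bash
python3 - <<'E'
from ov import *
s=sense();print(s['time_s'],s['ee_pos'],s['orientation'],s['width'],s['contact_force'],s['ft_torque'])
S=camera('scene');np.save('s6.npy',S)
save('b7',S[225:305,255:330],7)
E
```

```text
6.45 [ 0.4776 -0.1187  0.0583] [0.6902 0.7237 0.0015 0.0018] 0.045506125031602646 [-1.1955  0.7049 11.5578] [ 0.091   0.2856 -0.0056]
```

View pics/b7.png

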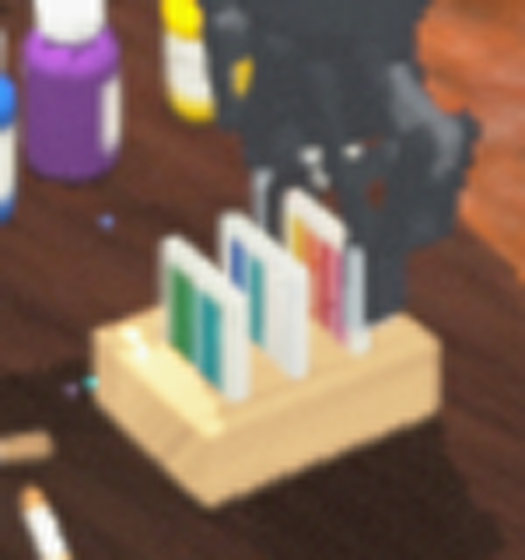

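Request:
{"api": "servo_tool", "payload": {
  "steps": [
    [[0,0,-0.015,0,0,0],[0,0,-0.04,0,0,0],[0,0,-0.08,0,0,0],[0,0,-0.12,0,0,0],[0,0,-0.15,0,0,0]]
  ],
  "grip_force": 50
}}

```text
time_s: 7.0
ee_pos: [0.4769, -0.1187, 0.2102]
orientation: [0.69, 0.724, 0.002, 0.002]
contact_force: [0.0, 0.0, -0.8]
width: 0.0447
```

```bash
cat > fin.py <<'E'
from ov import *
L=np.array([.4775,.208,.2252]);R=headR(1.802)
Rf=Rot.from_matrix(np.c_[-R[:,1],-R[:,0],-R[:,2]])
Pf=L+R@[-.124,0,.0143]
E
python3 - <<'E'
from fin import *
s=sense();print(s['time_s'],s['ee_pos'],s['orientation'],s['width'],s['contact_force'])
print(Pf,Rf.as_matrix()); d,rv=plan(Pf,Rf); print(rv/np.linalg.norm(rv),np.linalg.norm(rv))
S=camera('scene');np.save('s7.npy',S)
save('b8',S[185:305,255:330],5)
E
```

```text
7.0 [ 0.4769 -0.1187  0.2102] [0.6902 0.7236 0.0016 0.0021] 0.044694656940020415 [ 0.0085  0.0335 -0.7964]
[0.5046 0.0927 0.1858] [[ 0.9734  0.2077 -0.0968]
 [ 0.2291 -0.8823  0.4111]
 [ 0.     -0.4223 -0.9064]]
shift [0.2099 0.0376 0.0244] rv [0.3683 0.2992 1.3643] dist 0.215
[0.255  0.2071 0.9445] 1.4444539430091012
```

View pics/b8.png

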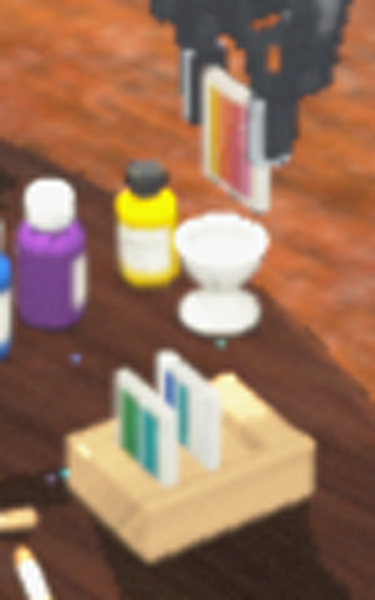

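The tile is clear of the rack and the two neighbours are still standing in their slots. I'll move and turn it towards the camera.

Request:
{"api": "servo_tool", "payload": {
  "steps": [
    [[0.015,0.0025,0,0.0357,0.029,0.132],[0.035,0.006,0,0.0714,0.058,0.264],[0.055,0.01,0,0.107,0.087,0.396],[0.08,0.014,0,0.143,0.116,0.529],[0.1,0.018,0.0,0.178,0.145,0.661]]
  ]
}}

```text
time_s: 7.55
ee_pos: [0.49, -0.0166, 0.2078]
orientation: [0.884, 0.454, -0.013, -0.112]
contact_force: [0.0, 0.0, -1.6]
width: 0.0454
```

```bash
python3 - <<'E'
from fin import *
s=sense();print(s['time_s'],s['ee_pos'],s['joints'],s['width'],s['contact_force'])
d,rv=plan(Pf,Rf); print(rv/np.linalg.norm(rv),np.linalg.norm(rv))
E
```

```text
7.55 [ 0.49   -0.0166  0.2078] [-0.2095  0.3873  1.9004  0.1836  1.024  -1.268 ] 0.045376571732622294 [ 0.0383  0.0459 -1.5581]
shift [ 0.0949 -0.0452  0.0399] rv [0.1872 0.154  0.6978] dist 0.112
[0.2534 0.2085 0.9446] 0.738730383071688
```

Request:
{"api": "servo_tool", "payload": {
  "steps": [
    [[0.017,-0.008,0.007,0.037,0.0305,0.1385],[0.036,-0.017,0.015,0.0745,0.0613,0.278],[0.056,-0.0265,0.0235,0.112,0.092,0.417],[0.076,-0.036,0.032,0.1495,0.123,0.557],[0.0945,-0.045,0.04,0.187,0.154,0.697]]
  ]
}}

```text
time_s: 8.05
ee_pos: [0.5042, 0.0919, 0.1852]
orientation: [0.97, 0.113, -0.025, -0.215]
contact_force: [0.2, -0.3, -1.0]
width: 0.0452
```

Request:
{"api": "servo_tool", "payload": {
  "steps": [
    [[0,0,0,0,0,0],[0,0,0,0,0,0]]
  ]
}}

```text
time_s: 8.25
ee_pos: [0.5037, 0.0908, 0.1852]
orientation: [0.97, 0.117, -0.025, -0.214]
contact_force: [0.2, -0.1, -0.5]
width: 0.0451
```

```bash
python3 - <<'E'
from fin import *
s=sense();print(s['time_s'],s['ee_pos'],s['joints'],s['width'],s['contact_force'])
d,rv=plan(Pf,Rf)
S=camera('scene');T=camera('top');np.save('s8.npy',S);np.save('t8.npy',T)
save('b9',S[100:220,180:320],5);save('b9t',T[130:260,100:300],4)
E
```

```text
8.25 [0.5037 0.0908 0.1852] [-0.1562  0.452   1.9389  0.4852  0.9837 -0.7166] 0.045118468190034546 [ 0.1972 -0.0822 -0.5247]
shift [ 0.0014 -0.0017  0.0002] rv [0.0023 0.002  0.0091] dist 0.002
```

View pics/b9.png

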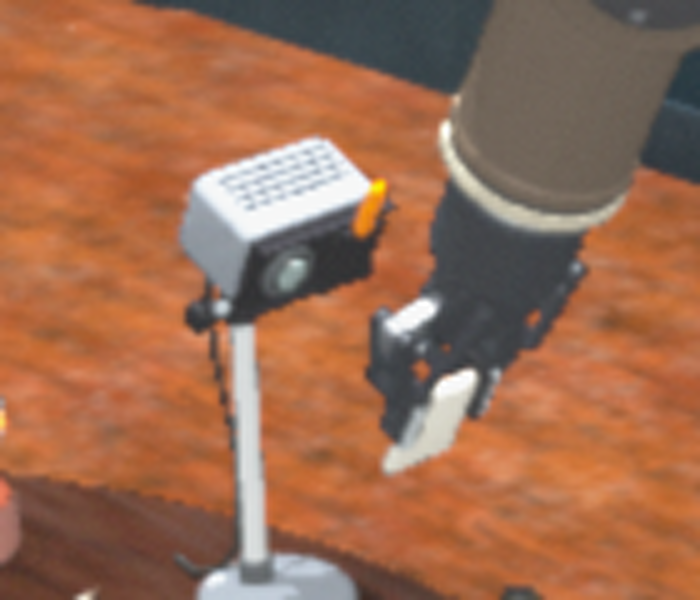

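View pics/b9t.png

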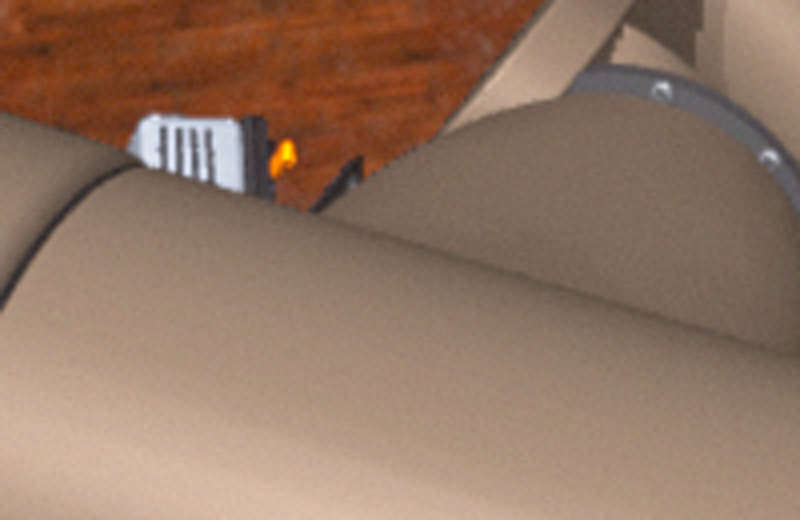

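The scene view shows the open lens at about (238,153.5) and the back of the tile facing us near (266,184). I'll overlay the expected tile outline and triangulate the tab with the top view.

```bash
cat > tov.py <<'E'
from fin import *
def tov(f,name):
    s=sense();p=s['ee_pos'];Rt=Rot.from_quat(s['orientation']).as_matrix()
    x0,y0,x1,y1,sc=225,140,300,205,8
    I=cv2.cvtColor(cv2.resize(np.load(f)[y0:y1,x0:x1],None,fx=sc,fy=sc,interpolation=cv2.INTER_CUBIC),cv2.COLOR_RGB2BGR)
    J=I.copy()
    for yy,c in ((.0035,(0,255,0)),(-.0035,(255,255,0))):
        Q=np.array([[-.023,yy,.0143-.029],[.023,yy,.0143-.029],[.023,yy,.0143+.029],[-.023,yy,.0143+.029]])
        lines(J,mS,Q@Rt.T+p,x0,y0,sc,c)
    u=(proj(mS,[L,L+R@[-.12,0,0]])-[x0,y0]+.5)*sc
    for a_ in u: cv2.circle(J,tuple(int(v) for v in a_),4,(255,0,255),1)
    o=np.hstack([I,J]); o=cv2.resize(o,None,fx=800/o.shape[1],fy=800/o.shape[1],interpolation=cv2.INTER_AREA); cv2.imwrite('pics/%s.png'%name,o)
    st=p+Rt@[0,-.004,.0143]; print('stripes in head',R.T@(st-L),'L',L)
E
python3 - <<'E'
from tov import *
tov('s8.npy','tv')
def tri(u1,u2):
    f=lambda X:np.r_[proj(mS,X)[0]-u1,proj(mT,X)[0]-u2]
    q=least_squares(f,[.47,.2,.25]); return q.x,q.fun
T=np.load('t8.npy').astype(int);r,g,b=T[...,0],T[...,1],T[...,2]
k=(r>215)&(g>110)&(b<90); k[:, :160]=0;k[:,185:]=0;k[:155]=0;k[190:]=0
ys,xs=np.nonzero(k);print(k.sum(),xs.mean(),ys.mean(),xs.min(),xs.max(),ys.min(),ys.max())
T=np.load('top0.npy').astype(int);r,g,b=T[...,0],T[...,1],T[...,2]
k=(r>215)&(g>110)&(b<90); k[:, :160]=0;k[:,185:]=0;k[:155]=0;k[195:]=0
y2,x2=np.nonzero(k);print(k.sum(),x2.mean(),y2.mean(),x2.min(),x2.max(),y2.min(),y2.max())
a1,_=tri((245.45,144.05),(x2.mean(),y2.mean()));b1,_=tri((253.81,140.78),(xs.mean(),ys.mean()))
print(a1,b1,b1-a1,np.linalg.norm(b1-a1),R.T@(a1-L),R.T@(b1-L))
E
```

```text
stripes in head [-0.122   0.0011  0.0005] L [0.4775 0.208  0.2252]
27 170.37037037037038 168.5185185185185 168 173 165 173
38 170.97368421052633 182.07894736842104 168 174 178 186
[0.4954 0.19   0.257 ] [0.5251 0.1966 0.2579] [0.0298 0.0066 0.0009] 0.030497355228975623 [-0.0062 -0.0133  0.038 ] [-0.0062 -0.0437  0.0389]
```

View pics/tv.png

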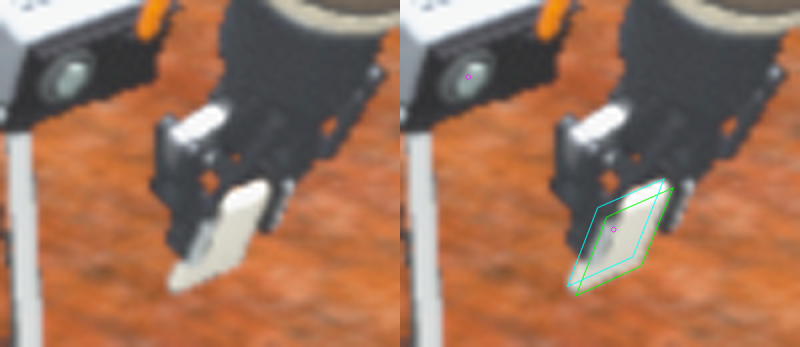

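Request:
{"api": "servo_tool", "payload": {
  "steps": [
    [[0,0,0,0,0,0],[0,0,0,0,0,0],[0,0,0,0,0,0]]
  ]
}}

```text
time_s: 8.65
ee_pos: [0.5039, 0.0909, 0.1852]
orientation: [0.97, 0.116, -0.025, -0.214]
contact_force: [-0.6, -0.1, -1.4]
width: 0.0445
```

```bash
python3 - <<'E'
from tov import *
s=sense();print(s['time_s'],s['ee_pos'],s['joint_vel'],s['width'],s['contact_force'])
S=camera('scene');np.save('s9.npy',S);tov('s9.npy','tv2');save('fin',S,1.4)
E
```

```text
8.65 [0.5039 0.0909 0.1852] [ 0.0005  0.0038  0.0006  0.0003 -0.0022  0.0001] 0.044459523636472646 [-0.6487 -0.1403 -1.3639]
stripes in head [-0.1216  0.0012  0.0001] L [0.4775 0.208  0.2252]
```

View pics/fin.png

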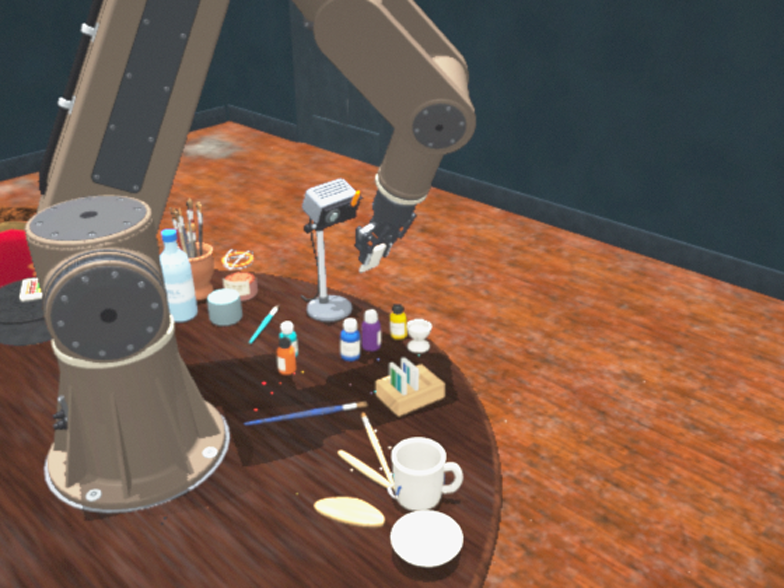

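The final picture shows the bottles, egg cup, mug and two neighbour tiles where they started. The shutter is open, with the lens visible at (334,215)/1.4, and the tile is held in front of it. I'm handing the job in.

```bash
python3 -c "
from workcell import job_done,sense
print(job_done()); s=sense(); print(s['time_s'],s['ee_pos'],s['width'])"
```

```text
the job is handed in; nothing more can be done
None
the job is handed in; nothing more can be done
```

I opened the shutter, lifted the pink, orange and yellow tile out of the far slot, and handed the job in holding it still in front of the lens. The hand-in gave no verdict.

- **Shutter:** I pushed the tab with closed fingers until the force rose to about 38 N against 1.2 N of sliding friction, which I took to be the stop. The tab moved about 31 mm, so it must have started about 10–11 mm open. The shutter edge in the first picture agrees with that, and the lens is fully visible now. While it pressed against the stop, the force reading also showed about 25 N upwards on the tool, which I did not explain.
- **Tile:** It is gripped on its long side edges with the opening reading 44.5–45.5 mm (46 mm expected), at a grip setting of 50 N. My estimate of the stripe centre in the lens frame is x = -122 mm, y = +1 mm, z = 0 mm, facing the lens, and the tool is within about 0.01 rad of the target direction. The outline I projected matches the picture to about 2 mm. I estimate the tile's tilt in the grip at no more than about 0.03 rad.
- **Surroundings:** The arm was standing still with no unusual contact force. By eye in the last picture, the two neighbour tiles, bottles, egg cup and mug are where they started.
- **What is less certain:** The lens position comes from the images and is probably good to about 3 mm. The arm blocked most of the top view of the tile, so only the scene camera checked its final pose.

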